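Space two refractory blocks from a fence with a saddle gauge

TASK

Hold the orange saddle gauge by its handle and use it to space the two yellow blocks along the board: lower it astride the block nearer the steel fence and slide that block towards the fence until the gauge's leading leg bears on the fence, which leaves a 40 mm gap; then step the gauge to the second block and set the same 40 mm gap between it and the first. Leave both blocks flat on the board and square to the fence, and stand the gauge back upright on the bare bench top, off the board.

Things in the scene. Friction and masses are not known exactly. Their poses are not given: they have to be found in the camera images.
- fence_face (a point): Middle of the inner face of a steel fence bar (100 mm long, 26 mm high) fixed across the left end of a white board (320 x 110 mm, 12 mm thick) that lies fixed on the bench, its length roughly right to left. The point is 25 mm above the bench. +x points along the board into the fence, so the row of blocks lies on the -x side, on the line through this point; z up.
- block_1_mid (a point): Centre of the loose yellow block nearer the fence: 30 mm along the row (its x), 68 mm across it (y), 26 mm high, about 100 g, flat on the board (centre 13 mm above the board's top). Its x points towards the fence within about 9 degrees. It starts 60 to 85 mm clear of the fence.
- block_2_mid (a point): Centre of the second yellow block, alike in size and axes, loose on the board farther from the fence. It starts at least 55 mm clear of the first block. (A blue fume hood hangs low over the bench beyond the board: swing round on the near side of it.)
- gauge_grip (a point): Middle of the handle of the loose orange saddle gauge (not the blue one), 70 mm above its feet; z up. Along its x: leg 20, slot 50, leg 20 mm (same both ways); 60 mm wide in y, slot 36 mm deep, bridge top at 48 mm. Handle 24 mm thick in x, 46 mm in y, from 48 to 92 mm up. With the rear leg pushing a block and the leading leg touching the part ahead, the gap is 40 mm. Stands upright, 120 g.
Things that resemble listed ones, but are neither listed nor needed, are in the scene too. What is shaped like the part that bears block_2_mid but pink is not meant.

How it is judged (in metres and radians):
On the way, in this order (a step that is already met when the one before it is completed fails the run):
1. the orange gauge is astride the block nearer the fence, and that block stands 40 mm (within 10 mm) from the fence (x of block_1_mid in the frame of fence_face between -0.065 and -0.045 m and x of gauge_grip in the frame of block_1_mid between -0.02 and 0.02 m and y of gauge_grip in the frame of block_1_mid between -0.04 and 0.04 m and z of gauge_grip in the frame of block_1_mid below 0.073 m), for 0.1 s.
2. the orange gauge is astride the second block, and that block stands 40 mm (within 10 mm) from the first (x of block_2_mid in the frame of block_1_mid between -0.08 and -0.06 m and x of gauge_grip in the frame of block_2_mid between -0.02 and 0.02 m and y of gauge_grip in the frame of block_2_mid between -0.04 and 0.04 m and z of gauge_grip in the frame of block_2_mid below 0.073 m), for 0.1 s.
At the end, for the whole second after the job is handed in: The gaps between fence and first block and between first and second block are each 40 mm within 10 mm; both blocks lie flat on the board, square to the fence within 10 degrees and within 35 mm of the board's middle line; the orange gauge stands upright on the bare bench top, off the board (x of block_1_mid in the frame of fence_face between -0.065 and -0.045 m and x of block_2_mid in the frame of block_1_mid between -0.08 and -0.06 m and y of block_1_mid in the frame of fence_face between -0.035 and 0.035 m and angle between the x axis of each of block_1_mid, block_2_mid and the x axis of fence_face, either way round below 0.175 rad and angle between each of block_1_mid, block_2_mid's own z axis and vertical below 0.1 rad and y of block_2_mid in the frame of fence_face between -0.035 and 0.035 m and height (world z) of gauge_grip between 0.062 and 0.077 m and angle between gauge_grip's own z axis and vertical below 0.15 rad); the robot touches nothing.
It also fails if it takes over 58 s, if anything falls off the work surface, if the arm or the gripper's body presses on something with over 40 N, if the wrist force passes 120 N, or if a joint passes its speed limit or range.

ROBOT

A 6-joint arm with a two-finger parallel gripper is mounted at the origin on a cart in front of the work surface, level with it; the furniture and walls round the work are solid. World frame = base frame: x ahead of the robot, y to its left, z up, the work surface at z = 0. Lengths are in mm, angles in rad, forces in N, time in s.
With the tool pointing down it reaches from about 400 to 825 mm from the base axis. Payload 7 kg.
Tool frame: the origin (TCP) lies at the very end of the fingers, on their centre line; the grasp point (between the pads) lies 19 mm behind it; z points along the fingers, y is the line along which they close (so a half turn about z gives the same grasp; the last joint's range is limited). The gripper opens to 88 mm and grips with 3 to 60 N. Pads are 19 mm wide; open, the fingers measure 130 mm over their backs; the gripper's body (78 mm by 193 mm) begins 47 mm behind the grasp point.
Start: joints at [-1.035, 0.359, 0.012, 0, -1.224, -0.288], TCP at [165.533, -654.365, 226.561] pointing down, gripper open.
Joint ranges: [-3.07, 3.07], [-1.43, 2.12], [-1.02, 1.25], [-3.03, 1.67], [-3.05, -0], [-3.03, 3.03]. Speed limits (rad/s): [2.39, 2.39, 3.01, 3.14, 3.14, 3.14].

INTERFACE

Orientations are given as a 3x3 rotation matrix whose columns are the frame's x, y, z axes.
In Python, from cell import * gives the robot as it stands.
- The arm moves only by the tool servo_tool, never from a script. Its argument "motion" is a list that holds one entry, the list of rows, each a list of 4 numbers: the shift along the tool's x, y, z in units of 50 mm (1.0 is 50 mm), then the turn about the tool's z in degrees. A call has 1 to 20 rows; each row is the pose to reach, as a shift and turn from the pose commanded when the call began, along the tool's axes at that moment; what a row does not reach only later rows make up. A row lasts 1/8 s, in which the tool goes at most 62.5 mm and 10.7 degrees, less where a joint would pass 70% of its speed; a pose out of reach is approached as far as the arm can. A call with a gripper value outside its range is refused whole. "claw" is the finger opening in mm, from 0 to 87.6, set as the call begins (left out, the last holds). The fingers move at their own pace and stop on an object; "force" is the grip in N (left out, the last holds). Time passes only in rows, so rows that repeat a pose let the fingers close. It gives the time, the measured TCP pose, the force, the opening and the grip force at its end, in the units of the state.
- observe(): the state, without advancing time (a new reading comes with each control period).
- capture(name): name is "side" or "top" or "wrist"; returns (picture, depth): 384x512x3 uint8, red, green, blue; 384x512 float32, mm along the optical axis (not along the pixel's ray), 0 where there is no reading.
- get_calibration(name): a dict with "intrinsics" (3x3 intrinsics, pixels), "world_to_cam" (4x4, takes a point from world to camera coordinates). Camera axes: x right, y down, z forward; pixel columns grow to the right and rows downward; lengths in mm; the calibration is good to about 2 mm. A picture is of the moment at which its call begins: read the wrist's pose just before it. get_calibration takes no time and is no camera call; for the wrist camera it gives the pose at the moment of the call.
- close_job(): hands the job in; it is judged then, once.
The state is a dict: "clock": time; "joint_positions": joint angles; "qvel": joint speeds; "effort": joint torques, N m; "tool_pos": TCP position; "tcp_rot": TCP orientation; "contact_force": force on the tool from outside, world axes, zero at the start; "torque": the same for the moment, N m; "gripper_width": finger opening in mm; "gripper_force": force on a finger pad.
Only numpy, scipy, OpenCV 4.12 (cv2) and the standard library are available. Lean on these libraries where they do the work, as an engineer would, in place of code of your own. Each camera call takes 0.05 s, during which the arm holds its last target. There are 200 camera calls.

## Working session

There is one attempt and no reset: what is moved stays moved. The work goes in short steps, Python scripts to look and compute and a tool call to move; the robot and the scene stay as the last step left them, time stands still between calls to the robot, and variables do not carry over. Pictures are saved under pics/ and viewed, at most 10 in all, crops included, and the job is handed in when it is done.

Besides the shell and the picture viewer there is one more tool, called after "Request:" by a JSON object that holds its "op" and its "data", one argument or row to a line. servo_tool: Moves the arm, as the interface text tells. Its arguments: {"type":"object","properties":{"motion":{"type":"array"},"claw":{"type":"number"},"force":{"type":"number"}},"required":["motion"]}

```bash
mkdir -p pics; ls; python3 - <<'E'
from cell import *
import cv2, numpy as np
s=observe(); print(s['clock'],s['tool_pos'],s['tcp_rot'],s['gripper_width'])
a=[]
for n in('top','side'):
    p,d=capture(n); np.savez('pics/%s0.npz'%n,p=p,d=d); a.append(p)
    c=get_calibration(n); print(n,c)
cv2.imwrite('pics/top0.png',cv2.resize(a[0][:,:,::-1],(768,576)))
cv2.imwrite('pics/side0.png',cv2.resize(a[1][:,:,::-1],(768,576)))
E
```

```text
pics
0.0 [ 165.44202381 -653.927287    225.64223814] [[-9.69478927e-01 -2.45174113e-01 -5.14920058e-04]
 [-2.45174621e-01  9.69477749e-01  1.51645324e-03]
 [ 1.27408460e-04  1.59641479e-03 -9.99998718e-01]] 87.42598769413145
top {'intrinsics': array([[350.28679136,   0.        , 259.23503075],
       [  0.        , 350.28679136, 190.23259494],
       [  0.        ,   0.        ,   1.        ]]), 'world_to_cam': array([[ 1.91518395e-03, -9.99214411e-01,  3.95839963e-02,
        -4.69946042e+01],
       [-9.86509439e-01, -8.36752391e-03, -1.63490401e-01,
         5.47808790e+02],
       [ 1.63693185e-01, -3.87368718e-02, -9.85750473e-01,
         8.80877477e+02],
       [ 0.00000000e+00,  0.00000000e+00,  0.00000000e+00,
         1.00000000e+00]])}
side {'intrinsics': array([[358.75611688,   0.        , 249.06056771],
       [  0.        , 358.75611688, 191.58101405],
       [  0.        ,   0.        ,   1.        ]]), 'world_to_cam': array([[ 9.99582039e-01, -2.64714423e-02,  1.16193408e-02,
        -5.48388207e+02],
       [-7.28893627e-03, -6.19712708e-01, -7.84794897e-01,
         4.34880857e+01],
       [ 2.79753060e-02,  7.84382192e-01, -6.19646641e-01,
         9.91955020e+02],
       [ 0.00000000e+00,  0.00000000e+00,  0.00000000e+00,
         1.00000000e+00]])}
```

View pics/top0.png

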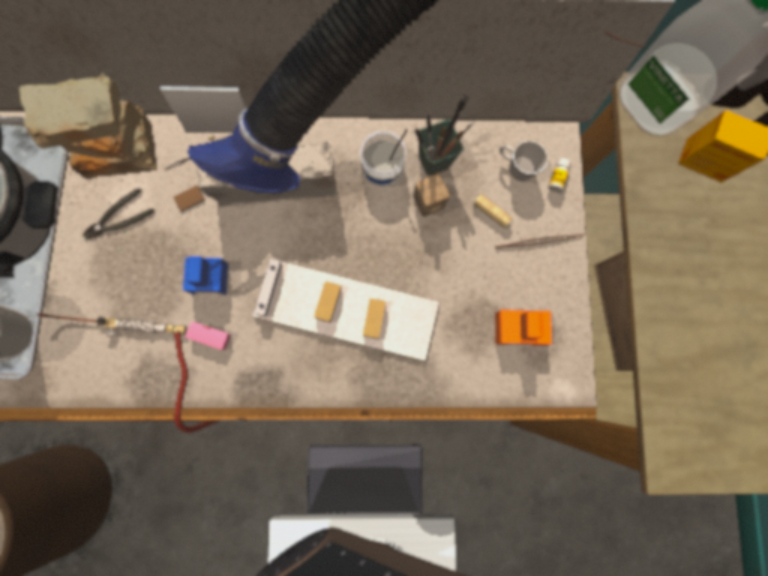

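View pics/side0.png

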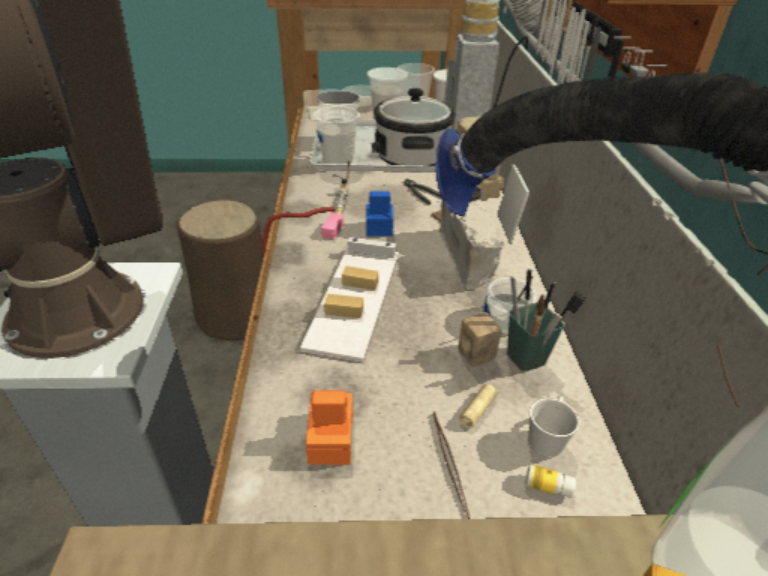

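The top view (768x576) shows the fence at (268,290), block 1 at (328,301), block 2 at (375,319) and the orange gauge at (525,327). Lookalikes are the blue gauge at (205,275), the pink block at (208,336) and the cream stick at (493,210). I pick the orange gauge and the two yellow blocks on the board. Next I'll measure by ray casting and crop the choice.

```bash
cat > h.py <<'E'
import cv2, numpy as np
from cell import *
def ray(c,uv,z):
    K=c['intrinsics'];T=np.array(c['world_to_cam']);R=T[:3,:3];o=-R.T@T[:3,3]
    uv=np.atleast_2d(uv).astype(float)
    d=np.c_[(uv-K[:2,2])/[K[0,0],K[1,1]],np.ones(len(uv))]@R
    return (o+d*((z-o[2])/d[:,2])[:,None])[:,:2]
def cloud(c,d):
    K=c['intrinsics'];T=np.array(c['world_to_cam']);v,u=np.mgrid[:d.shape[0],:d.shape[1]]
    P=np.dstack([(u-K[0,2])/K[0,0]*d,(v-K[1,2])/K[1,1]*d,d])
    return (P-T[:3,3])@T[:3,:3]
def hsv(p): return cv2.cvtColor(p,cv2.COLOR_RGB2HSV)
def rect(xy):
    (c,s,a)=cv2.minAreaRect(xy.astype(np.float32)); 
    return np.round(c,1),np.round(s,1),round(a,1)
E
python3 - <<'E'
from h import *
for n in('top','side'):
    f=np.load('pics/%s0.npz'%n);p,d=f['p'],f['d'];c=get_calibration(n);H=hsv(p);W=cloud(c,d)
    sc=1
    masks={'or':cv2.inRange(H,(4,190,120),(13,255,255)),'ye':cv2.inRange(H,(14,120,120),(25,255,255)),'wh':cv2.inRange(H,(0,0,170),(180,38,255))}
    for k,m in masks.items():
        nn,l,st,ce=cv2.connectedComponentsWithStats(m)
        for i in range(1,nn):
            if st[i,4]<60: continue
            q=l==i; w=W[q&(d>0)]
            print(n,k,ce[i].round(),st[i,4],'z pct',np.percentile(w[:,2],[5,50,95]).round(),'xy',np.median(w[:,:2],0).round())
            if k=='ye' and n=='top':
                top=w[abs(w[:,2]-38)<6]; print('  depth rect',rect(top[:,:2]) if len(top)>5 else '')
                v,u=np.nonzero(q); print('  ray38',rect(ray(c,np.c_[u,v],38)))
            if k=='or':
                for lo,hi in((85,98),(42,54)):
                    t=w[(w[:,2]>lo)&(w[:,2]<hi)]
                    if len(t)>5: print('  h',lo,len(t),rect(t[:,:2]),np.median(t[:,2]))
            if k=='wh' and st[i,4]>1000: print('  rect',rect(w[:,:2]))
p=np.load('pics/top0.npz')['p'];q=np.load('pics/side0.npz')['p']
A=cv2.resize(p[160:250,160:380][:,:,::-1],None,fx=3.4,fy=3.4,interpolation=2);B=cv2.resize(q[150:320,150:280][:,:,::-1],(0,0),fx=1.7,fy=1.7)
B=cv2.copyMakeBorder(B,0,0,0,A.shape[1]-B.shape[1],0)
cv2.imwrite('pics/crop.png',np.vstack([A,B])[:600])
E
```

```text
top or [346. 220.] 214 z pct [28. 51. 90.] xy [ 466. -273.]
  h 85 26 (array([ 473.8, -275.4]), array([45.4, 13.1]), 17.9) 89.79305427103812
  h 42 79 (array([ 476. , -279.7]), array([80.7, 56.9]), 87.7) 47.90155643768601
top ye [486.  90.] 1161 z pct [ 91. 192. 196.] xy [ 779. -590.]
  depth rect 
  ray38 (array([ 837.9, -683.9]), array([176. , 127.4]), 85.9)
top ye [67. 95.] 140 z pct [111. 116. 124.] xy [774. 437.]
  depth rect 
  ray38 (array([807.3, 481.8]), array([26.1, 69.1]), 1.2)
top ye [ 58. 106.] 130 z pct [55. 59. 69.] xy [768. 492.]
  depth rect 
  ray38 (array([778.1, 497.3]), array([20.1, 69.7]), 1.0)
top ye [372. 118.] 88 z pct [19. 29. 33.] xy [ 761. -364.]
  depth rect (array([ 758.6, -364.4]), array([21.1, 11.3]), 20.8)
  ray38 (array([ 758.7, -361.8]), array([28.7, 30.3]), 71.5)
top ye [125. 131.] 71 z pct [3. 6. 8.] xy [718. 332.]
  depth rect 
  ray38 (array([706.5, 317.7]), array([22.9, 40.3]), 29.5)
top ye [218. 201.] 242 z pct [35. 38. 40.] xy [520.  64.]
  depth rect (array([520.6,  64. ]), array([26.9, 64.1]), 73.5)
  ray38 (array([520.4,  64.3]), array([26
[... 2824 characters left out ...]
4 z pct [-1.  1. 49.] xy [537. 716.]
side wh [462. 159.] 536 z pct [303. 304. 305.] xy [ 924. -238.]
side wh [248. 161.] 89 z pct [35. 37. 39.] xy [549. 170.]
side wh [234. 209.] 1648 z pct [ 9. 11. 13.] xy [509. -53.]
  rect (array([509.4,  29.6]), array([317.3, 115.2]), 76.1)
side wh [ 71. 220.] 2673 z pct [-5. -1.  1.] xy [ 96. -89.]
  rect (array([32.3, -3.3]), array([319.8, 239.9]), 89.5)
side wh [331. 199.] 165 z pct [33. 54. 67.] xy [763. -53.]
side wh [357. 273.] 72 z pct [-2. 58. 61.] xy [ 771. -279.]
side wh [377. 321.] 95 z pct [24. 27. 30.] xy [ 789. -381.]
side wh [474. 364.] 2551 z pct [131. 197. 240.] xy [ 823. -547.]
  rect (array([ 824.4, -545.6]), array([20.5, 79.3]), 16.0)
```

View pics/crop.png

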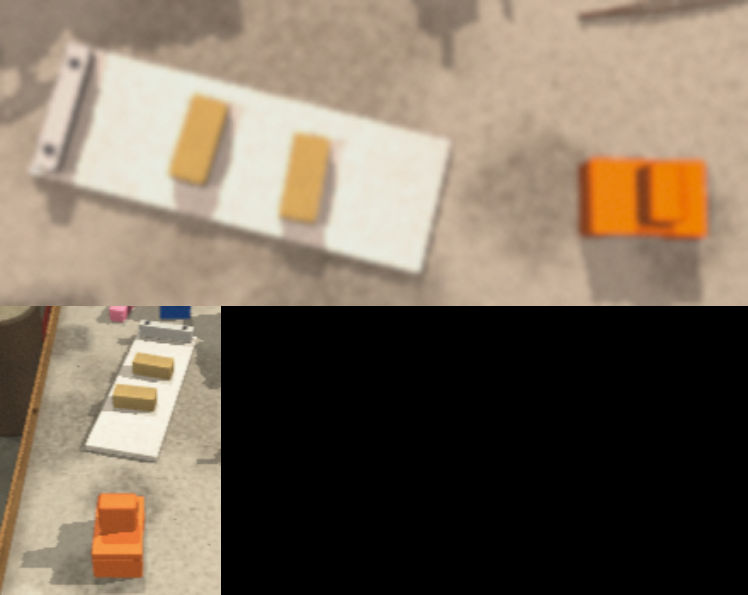

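The crop confirms the choice: the orange saddle with its handle is at the right. The yellow pair is on the white board, with the steel bar at the board's left end. Next I'll refine the gauge and fence poses from the saved images.

```bash
python3 - <<'E'
from h import *
for n in('top','side'):
    f=np.load('pics/%s0.npz'%n);p,d=f['p'],f['d'];c=get_calibration(n);H=hsv(p);W=cloud(c,d)
    m=cv2.inRange(H,(4,120,60),(25,255,255))>0
    near=(abs(W[...,0]-478)<70)&(abs(W[...,1]+287)<80)&m
    for lo,hi in((86,98),(43,53)):
        t=W[near&(W[...,2]>lo)&(W[...,2]<hi)]; print(n,lo,len(t),rect(t[:,:2]),np.median(t[:,2]).round(1),t[:,:2].min(0).round(),t[:,:2].max(0).round())
    # fence: anything with z 30..45 near the left board end
    q=(abs(W[...,0]-545)<70)&(abs(W[...,1]-172)<30)&(W[...,2]>32)&(W[...,2]<44)
    t=W[q]; print(n,'fence',len(t),rect(t[:,:2]),np.median(t[:,2]).round(1))
    if n=='top':
        v,u=np.nonzero(q); print(' ray38',rect(ray(c,np.c_[u,v],38)))
    y=cv2.inRange(H,(14,110,60),(25,255,255))>0
    for a in((520,64),(491,-18)):
        q=(np.hypot(W[...,0]-a[0],W[...,1]-a[1])<50)&y&(W[...,2]>33)&(W[...,2]<42)
        t=W[q]; print(n,'blk',len(t),rect(t[:,:2]),np.median(t[:,2]).round(1))
E
```

```text
top 86 175 (array([ 476.1, -284.7]), array([23.5, 44.5]), 86.0) 91.6 [ 454. -297.] [ 498. -273.]
top 43 522 (array([ 476.3, -284.9]), array([91. , 59.8]), 88.6) 48.0 [ 447. -331.] [ 507. -240.]
top fence 273 (array([545.2, 170.4]), array([ 18.5, 100.3]), 76.0) 37.9
 ray38 (array([544.8, 169.7]), array([19.1, 99.9]), 76.0)
top blk 253 (array([520.1,  64.1]), array([27.8, 64.9]), 73.8) 37.8
top blk 243 (array([491.3, -18.3]), array([26.9, 65. ]), 79.9) 38.0
side 86 227 (array([ 479. , -286.2]), array([45. , 24.1]), 0.1) 90.3 [ 457. -298.] [ 502. -274.]
side 43 587 (array([ 479.3, -287. ]), array([89.4, 59.6]), 88.6) 46.9 [ 449. -332.] [ 509. -243.]
side fence 136 (array([548.5, 170. ]), array([21. , 99.5]), 77.5) 36.8
side blk 152 (array([524.1,  63.1]), array([30.4, 66.1]), 74.3) 36.6
side blk 177 (array([494.7, -20.9]), array([28.8, 67.6]), 77.2) 36.7
```

Request:
{"op": "servo_tool", "data": {
  "motion": [
    [[-7.86,5.61,0,15.7],[-7.86,5.61,0,15.7],[-7.86,5.61,0,15.7],[-7.86,5.61,0,15.7],[-7.86,5.61,0,15.7],[-7.86,5.61,0,15.7],[-7.86,5.61,0,15.7],[-7.86,5.61,0,15.7],[-7.86,5.61,0,15.7],[-7.86,5.61,0,15.7],[-7.86,5.61,0,15.7],[-7.86,5.61,1,15.7],[-7.86,5.61,1.5,15.7],[-7.86,5.61,1.5,15.7],[-7.86,5.61,1.5,15.7]]
  ],
  "claw": 70,
  "force": 30
}}

```text
clock: 1.98
tool_pos: [478.1, -286.9, 152.8]
tcp_rot: [[-1.0, 0.027, 0.001], [0.027, 1.0, -0.001], [-0.001, -0.001, -1.0]]
contact_force: [0.7, -0.1, 0.5]
gripper_width: 70.3
gripper_force: 0.0
```

```bash
python3 - <<'E'
from h import *
c=get_calibration('wrist');p,d=capture('wrist');H=hsv(p);W=cloud(c,d)
cv2.imwrite('pics/w1.png',p[:,:,::-1])
m=cv2.inRange(H,(3,120,60),(25,255,255))>0
near=(abs(W[...,0]-478)<70)&(abs(W[...,1]+287)<80)&m
for lo,hi in((86,98),(43,53)):
    t=W[near&(W[...,2]>lo)&(W[...,2]<hi)]; print(lo,len(t),rect(t[:,:2]) if len(t) else '',np.median(t[:,2]).round(1))
s=observe();print(s['tool_pos'])
E
```

```text
86 1392 (array([ 478.7, -284.2]), array([23.6, 45.8]), 89.4) 91.5
43 3836 (array([ 478.8, -284.4]), array([89.3, 59.9]), 88.8) 47.8
[ 478.36867927 -286.81638529  153.05967146]
```

View pics/w1.png

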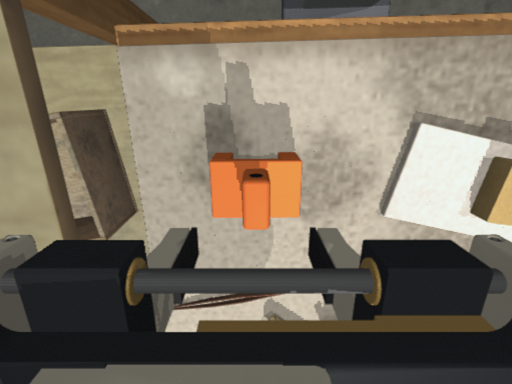

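The wrist view shows the orange gauge centred at (256,190), with its handle between the open fingers (195–310). It sits about 2.5 mm along +y, so I'll shift, descend and grip.

Request:
{"op": "servo_tool", "data": {
  "motion": [
    [[0,0.05,0.6,0],[0,0.05,1.2,0],[0,0.05,1.6,0],[0,0.05,1.9,0],[0,0.05,1.96,0],[0,0.05,1.96,0]]
  ]
}}

```text
clock: 2.78
tool_pos: [478.3, -283.7, 54.2]
tcp_rot: [[-1.0, 0.026, 0.001], [0.026, 1.0, -0.0], [-0.001, -0.0, -1.0]]
contact_force: [-0.3, -0.4, 0.6]
gripper_width: 70.0
gripper_force: 0.0
```

Request:
{"op": "servo_tool", "data": {
  "motion": [
    [[0,0,0,0],[0,0,0,0],[0,0,0,0],[0,0,0,0],[0,0,0,0],[0,0,0,0]]
  ],
  "claw": 10,
  "force": 30
}}

```text
clock: 3.52
tool_pos: [477.8, -283.6, 53.6]
tcp_rot: [[-1.0, 0.026, -0.0], [0.026, 1.0, -0.0], [0.0, -0.0, -1.0]]
contact_force: [-0.0, -0.2, 0.7]
gripper_width: 24.0
gripper_force: 30.0
```

The grip opening is 24.0 mm, which matches the handle thickness. Lifting and carrying it over block 1.

Request:
{"op": "servo_tool", "data": {
  "motion": [
    [[0,0,-0.5,0],[0,0,-1.2,0],[0,0.4,-1.5,0],[-0.1,1.2,-1.5,2],[-0.2,2.2,-1.5,4],[-0.3,3.2,-1.5,6],[-0.45,4.2,-1.5,8],[-0.55,5.2,-1.5,10],[-0.65,6.2,-1.5,12],[-0.7,6.8,-1.5,12.5],[-0.7,6.97,-1.5,12.5],[-0.7,6.97,-1.5,12.5],[-0.7,6.97,-1.5,12.5]]
  ]
}}

```text
clock: 5.15
tool_pos: [521.6, 63.0, 128.4]
tcp_rot: [[-0.97, 0.243, -0.0], [0.243, 0.97, -0.0], [0.0, -0.0, -1.0]]
contact_force: [-0.1, -0.5, -0.1]
gripper_width: 23.9
gripper_force: 30.0
```

```bash
python3 - <<'E'
from h import *
a=[]
s=observe();print(s['tool_pos'],s['tcp_rot'].round(3) if hasattr(s['tcp_rot'],'round') else s['tcp_rot'])
for n in('top','wrist'):
    c=get_calibration(n);p,d=capture(n);H=hsv(p);W=cloud(c,d);a.append(p)
    y=cv2.inRange(H,(14,110,60),(25,255,255))>0
    for b in((522,64),(493,-19)):
        t=W[(np.hypot(W[...,0]-b[0],W[...,1]-b[1])<45)&y&(W[...,2]>33)&(W[...,2]<42)]
        if len(t)>20: print(n,'blk',len(t),rect(t[:,:2]),np.median(t[:,2]).round(1))
    q=(abs(W[...,0]-545)<70)&(abs(W[...,1]-172)<30)&(W[...,2]>32)&(W[...,2]<44)&(H[...,1]<60)
    t=W[q]; 
    if len(t)>20: print(n,'fence',len(t),rect(t[:,:2]),np.median(t[:,2]).round(1))
    o=cv2.inRange(H,(3,150,60),(25,255,255))>0
    t=W[o&(np.hypot(W[...,0]-522,W[...,1]-64)<75)&(W[...,2]>100)&(W[...,2]<130)]
    if len(t)>20: print(n,'gauge bridge',len(t),rect(t[:,:2]),np.median(t[:,2]).round(1))
cv2.imwrite('pics/w2.png',np.hstack([cv2.resize(x[:,:,::-1],(400,300)) for x in a]))
E
```

```text
[521.60111745  63.00604104 128.43436091] [[-0.97   0.243 -0.   ]
 [ 0.243  0.97  -0.   ]
 [ 0.    -0.    -1.   ]]
top blk 32 (array([493.6,  71.2]), array([25.4,  9.4]), 76.9) 38.0
top blk 76 (array([478.5, -15.8]), array([26.3, 39.6]), 80.9) 38.1
top fence 61 (array([510.1, 178.6]), array([17.6, 28.2]), 75.0) 37.9
top gauge bridge 23 (array([491.,  60.]), array([68.3,  5.2]), 74.5) 122.5
wrist blk 884 (array([504.6,  70.8]), array([28.2, 28.4]), 74.1) 37.6
wrist blk 2184 (array([493.8, -16.6]), array([29.8, 66.7]), 79.0) 37.7
wrist fence 2088 (array([547.8, 171.8]), array([18.9, 99.2]), 75.9) 37.7
wrist gauge bridge 5300 (array([508.9,  66.1]), array([88.7, 32.4]), 76.0) 122.5
```

View pics/w2.png

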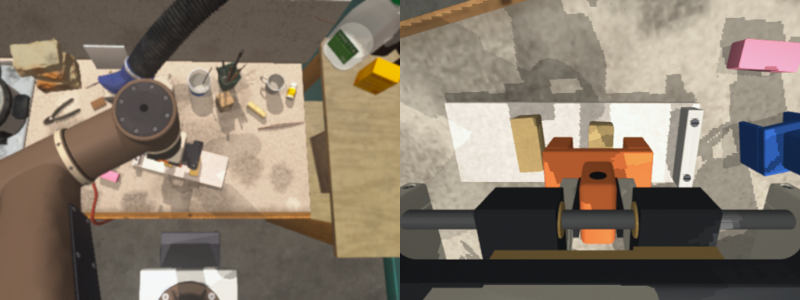

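The wrist view (right half) shows the gauge at about (600,165), astride-aligned over block 1. Block 2 is at (528,143) and the fence at (690,145). Block 1 is about 2.5 mm ahead of the gauge, so I'll shift and lower to 3 mm above the board.

Request:
{"op": "servo_tool", "data": {
  "motion": [
    [[0,0.05,0.3,0],[0,0.05,0.6,0],[0,0.05,0.8,0],[0,0.05,0.95,0],[0,0.05,1.08,0],[0,0.05,1.18,0],[0,0.05,1.18,0],[0,0.05,1.18,0]]
  ]
}}

```text
clock: 6.25
tool_pos: [522.7, 66.5, 69.8]
tcp_rot: [[-0.97, 0.242, 0.0], [0.242, 0.97, 0.0], [-0.0, 0.0, -1.0]]
contact_force: [1.2, 0.5, -1.9]
gripper_width: 23.9
gripper_force: 30.0
```

Request:
{"op": "servo_tool", "data": {
  "motion": [
    [[0,0.1,0,0],[0,0.2,0,0],[0,0.3,0,0],[0,0.4,0,0],[0,0.5,0,0],[0,0.6,0,0],[0,0.7,0,0],[0,0.8,0,0],[0,0.88,0,0],[0,0.94,0,0],[0,0.94,0,0]]
  ]
}}

```text
clock: 7.62
tool_pos: [534.1, 112.4, 69.6]
tcp_rot: [[-0.97, 0.242, 0.0], [0.242, 0.97, 0.0], [-0.0, 0.0, -1.0]]
contact_force: [-0.2, -0.5, -1.6]
gripper_width: 23.8
gripper_force: 30.0
```

Request:
{"op": "servo_tool", "data": {
  "motion": [
    [[0,0.03,0,0],[0,0.06,0,0],[0,0.06,0,0]]
  ]
}}

```text
clock: 8.0
tool_pos: [534.7, 115.0, 69.5]
tcp_rot: [[-0.97, 0.242, 0.0], [0.242, 0.97, 0.0], [-0.0, 0.0, -1.0]]
contact_force: [-0.2, 0.4, -0.6]
gripper_width: 23.7
gripper_force: 30.0
```

Request:
{"op": "servo_tool", "data": {
  "motion": [
    [[0,0.03,0,0],[0,0.06,0,0],[0,0.06,0,0]]
  ]
}}

```text
clock: 8.38
tool_pos: [535.4, 117.9, 69.6]
tcp_rot: [[-0.97, 0.242, 0.0], [0.242, 0.97, 0.0], [-0.0, 0.0, -1.0]]
contact_force: [0.2, 0.4, -0.8]
gripper_width: 24.1
gripper_force: 30.0
```

Request:
{"op": "servo_tool", "data": {
  "motion": [
    [[0,0.02,0,0],[0,0.04,0,0],[0,0.04,0,0]]
  ]
}}

```text
clock: 8.75
tool_pos: [535.5, 119.0, 69.6]
tcp_rot: [[-0.97, 0.242, -0.001], [0.242, 0.97, -0.001], [0.0, -0.001, -1.0]]
contact_force: [-0.5, -5.6, 2.0]
gripper_width: 23.7
gripper_force: 30.0
```

The leading leg bears on the fence (5.6 N) at TCP (535.5,119.0), as expected. Backing off slightly, lifting and stepping towards block 2.

Request:
{"op": "servo_tool", "data": {
  "motion": [
    [[0,-0.08,0,0],[0,-0.08,0,0],[0,-0.08,-0.3,0],[0,-0.08,-0.7,0],[0,-0.1,-1.1,0],[0,-0.6,-1.1,0],[0.04,-1.4,-1.1,0],[0.08,-2.2,-1.1,0],[0.08,-2.7,-1.1,0],[0.08,-2.83,-1.1,0],[0.08,-2.83,-1.1,0],[0.08,-2.83,-1.1,0]]
  ]
}}

```text
clock: 10.25
tool_pos: [498.0, -16.1, 124.6]
tcp_rot: [[-0.97, 0.242, 0.0], [0.242, 0.97, 0.0], [-0.0, 0.0, -1.0]]
contact_force: [1.1, 0.7, -0.9]
gripper_width: 23.8
gripper_force: 30.0
```

```bash
cat > look.py <<'E'
from h import *
import sys
u=np.array([.242,.970]);n=np.array([-.970,.242])
s=observe();t=np.array(s['tool_pos']);print('tcp',t.round(1),'s,n',u@t[:2],n@t[:2],s['clock'])
c=get_calibration('wrist');p,d=capture('wrist');H=hsv(p);W=cloud(c,d)
cv2.imwrite('pics/%s.png'%sys.argv[1],p[:,:,::-1])
def show(k,q,l=False):
    nn,lab,st,_=cv2.connectedComponentsWithStats(q.astype(np.uint8))
    for i in range(1,nn):
        if st[i,4]<150: continue
        w=W[lab==i]; r=rect(w[:,:2]); print(k,st[i,4],r,'s,n',(u@r[0]).round(1),(n@r[0]).round(1),'z',np.median(w[:,2]).round(1))
on=(abs(W[...,1]-60)<170)&(abs(W[...,0]-520)<90)
y=cv2.inRange(H,(14,110,60),(25,255,255))>0
show('blk',on&y&(W[...,2]>33)&(W[...,2]<42))
show('fence',on&(W[...,1]>130)&(H[...,1]<60)&(W[...,2]>32)&(W[...,2]<44))
E
python3 look.py w3
```

```text
tcp [498.  -16.1 124.6] s,n 104.86646603225077 -486.9501135390759 10.25
blk 1045 (array([476.6, -14.6]), array([28. , 32.2]), 79.5) s,n 101.2 -465.8 z 37.6
blk 1637 (array([533.1, 108.7]), array([29.3, 67. ]), 76.0) s,n 234.4 -490.8 z 37.5
fence 2343 (array([548.3, 171.7]), array([ 19.9, 100.4]), 75.6) s,n 299.2 -490.3 z 37.6
```

Block 1 is at s=234.4 against a fence face at 289.4, so its centre is 55 mm off and the gap is 40 mm; it is square too. Lowering over block 2.

Request:
{"op": "servo_tool", "data": {
  "motion": [
    [[0,-0.04,0.3,0],[0,-0.04,0.6,0],[0,-0.04,0.8,0],[0,-0.04,0.95,0],[0,-0.04,1.05,0],[0,-0.04,1.09,0],[0,-0.04,1.09,0],[0,-0.04,1.09,0]]
  ]
}}

```text
clock: 11.3
tool_pos: [497.5, -18.5, 70.4]
tcp_rot: [[-0.97, 0.242, 0.001], [0.242, 0.97, 0.0], [-0.001, 0.0, -1.0]]
contact_force: [-0.0, -0.7, -1.4]
gripper_width: 23.9
gripper_force: 30.0
```

Request:
{"op": "servo_tool", "data": {
  "motion": [
    [[0,0.1,0,0],[0,0.2,0,0],[0,0.32,0,0],[0,0.44,0,0],[0,0.56,0,0],[0,0.68,0,0],[0,0.8,0,0],[0,0.92,0,0],[0,1.04,0,0],[0,1.16,0,0],[0,1.26,0,0],[0,1.34,0,0],[0,1.4,0,0],[0,1.43,0,0],[0,1.43,0,0],[0,1.43,0,0]]
  ]
}}

```text
clock: 13.3
tool_pos: [514.7, 51.0, 70.1]
tcp_rot: [[-0.97, 0.242, 0.0], [0.242, 0.97, 0.0], [-0.0, 0.0, -1.0]]
contact_force: [0.5, -0.0, -1.1]
gripper_width: 24.1
gripper_force: 30.0
```

```bash
python3 look.py w4
```

```text
tcp [514.7  51.   70.1] s,n 173.98257958359238 -486.89115564172255 13.3
blk 764 (array([483.1,  48.1]), array([29.7, 13.8]), 76.3) s,n 163.6 -457.0 z 37.6
blk 209 (array([507.5, 114.1]), array([28.7, 15.4]), 77.5) s,n 233.5 -464.7 z 37.3
fence 3019 (array([542.6, 173. ]), array([19.8, 88.6]), 76.0) s,n 299.1 -484.5 z 37.6
```

View pics/w4.png

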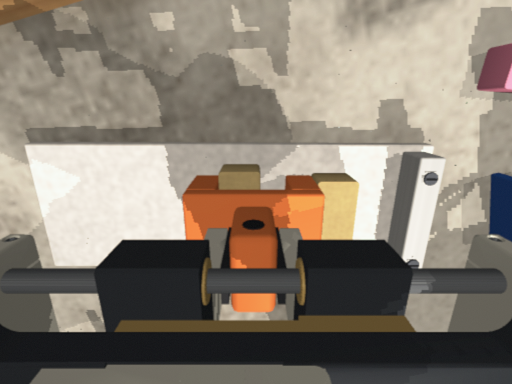

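The view shows the gauge at (255,215) astride block 2 at (240,178). Block 1 is just ahead at (335,205) and the fence at (420,200). The block spacing is 70 mm, so the gap is 40 mm. Returning the gauge to its original spot on the bench.

Request:
{"op": "servo_tool", "data": {
  "motion": [
    [[0,-0.08,0,0],[0,-0.08,0,0],[0,-0.08,-0.3,0],[0,-0.08,-0.7,0],[0,-0.1,-1.2,0],[-0.05,-0.6,-1.2,0],[-0.2,-1.4,-1.2,-2],[-0.3,-2.4,-1.2,-4],[-0.45,-3.4,-1.2,-6],[-0.6,-4.4,-1.2,-8],[-0.75,-5.4,-1.2,-10],[-0.85,-6.2,-1.1,-12],[-0.91,-6.6,-0.8,-12],[-0.91,-6.68,-0.4,-12],[-0.91,-6.68,0,-12],[-0.91,-6.68,0.2,-12],[-0.91,-6.68,0.27,-12],[-0.91,-6.68,0.27,-12],[-0.91,-6.68,0.27,-12]]
  ]
}}

```text
clock: 15.72
tool_pos: [478.4, -284.3, 57.3]
tcp_rot: [[-0.999, 0.035, 0.001], [0.035, 0.999, -0.0], [-0.001, -0.0, -1.0]]
contact_force: [-0.9, 0.4, -0.4]
gripper_width: 23.8
gripper_force: 30.0
```

Request:
{"op": "servo_tool", "data": {
  "motion": [
    [[0,0,0.02,0],[0,0,0.05,0],[0,0,0.05,0],[0,0,0.05,0]]
  ]
}}

```text
clock: 16.23
tool_pos: [477.8, -284.3, 54.0]
tcp_rot: [[-0.999, 0.035, -0.0], [0.035, 0.999, -0.0], [0.0, -0.0, -1.0]]
contact_force: [-0.1, -0.3, -1.0]
gripper_width: 24.0
gripper_force: 30.0
```

Request:
{"op": "servo_tool", "data": {
  "motion": [
    [[0,0,0.01,0],[0,0,0.02,0],[0,0,0.02,0]]
  ]
}}

```text
clock: 16.6
tool_pos: [477.9, -284.3, 53.6]
tcp_rot: [[-0.999, 0.035, 0.0], [0.035, 0.999, -0.0], [-0.0, -0.0, -1.0]]
contact_force: [-2.4, 1.1, 5.3]
gripper_width: 23.8
gripper_force: 30.0
```

Request:
{"op": "servo_tool", "data": {
  "motion": [
    [[0,0,0,0],[0,0,0,0],[0,0,0,0],[0,0,0,0],[0,0,0,0]]
  ],
  "claw": 60
}}

```text
clock: 17.23
tool_pos: [477.9, -284.3, 53.0]
tcp_rot: [[-0.999, 0.035, -0.0], [0.035, 0.999, 0.0], [0.0, 0.0, -1.0]]
contact_force: [-0.2, 0.9, -0.3]
gripper_width: 59.7
gripper_force: 0.0
```

Request:
{"op": "servo_tool", "data": {
  "motion": [
    [[0,0,-0.3,0],[0,0,-0.8,0],[0,0,-1.4,0],[0,0,-2,0],[0,0,-2.6,0],[0,0,-2.6,0],[0,0,-2.6,0]]
  ]
}}

```text
clock: 18.1
tool_pos: [477.7, -284.1, 183.5]
tcp_rot: [[-0.999, 0.035, 0.001], [0.035, 0.999, 0.0], [-0.001, 0.0, -1.0]]
contact_force: [-0.7, -0.7, -0.6]
gripper_width: 60.3
gripper_force: 0.0
```

```bash
python3 look.py w5; python3 - <<'E'
from h import *
u=np.array([.242,.970]);n=np.array([-.970,.242])
for k in('top','wrist'):
    c=get_calibration(k);p,d=capture(k);H=hsv(p);W=cloud(c,d)
    if k=='top': cv2.imwrite('pics/top9.png',cv2.resize(p[:,:,::-1],(768,576)))
    m=cv2.inRange(H,(3,120,60),(25,255,255))>0
    m&=(abs(W[...,0]-478)<70)&(abs(W[...,1]+287)<80)
    for lo,hi in((86,98),(43,53)):
        t=W[m&(W[...,2]>lo)&(W[...,2]<hi)]
        if len(t)>20: print(k,'gauge',rect(t[:,:2]),np.percentile(t[:,2],[5,50,95]).round(1))
    y=cv2.inRange(H,(14,110,60),(25,255,255))>0
    for b in((533,109),(516,41)):
        t=W[(np.hypot(W[...,0]-b[0],W[...,1]-b[1])<40)&y&(W[...,2]>33)&(W[...,2]<42)]
        if len(t)>20: r=rect(t[:,:2]);print(k,'blk',r,(u@r[0]).round(1),(n@r[0]).round(1),np.median(t[:,2]).round(1))
E
```

```text
tcp [ 477.7 -284.1  183.5] s,n -160.02135971700645 -532.0984024854012 18.1
top blk (array([529.8, 107.4]), array([27.7, 65. ]), 75.3) 232.4 -487.9 37.8
top blk (array([507.1,  40.3]), array([26.8, 62.4]), 76.8) 161.8 -482.1 37.7
wrist gauge (array([ 478.2, -283.8]), array([23.7, 44.1]), 87.2) [88.8 91.5 92.7]
wrist gauge (array([ 478.5, -284. ]), array([89.5, 58.9]), 88.1) [46.5 47.8 48.9]
```

View pics/top9.png

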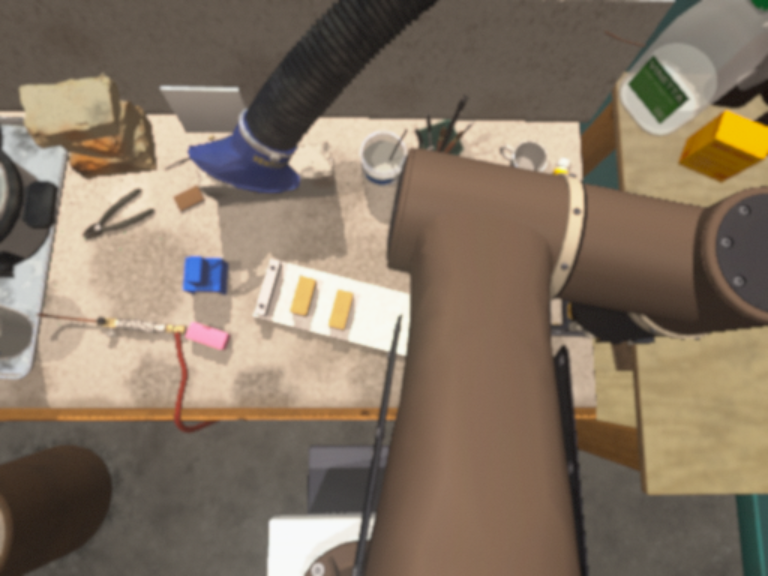

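The picture shows both blocks squared at (303,296) and (341,310), with the fence at (268,290). The measured pitch is 70.6 mm and block 1's centre is 54.7 mm from the fence. The gauge is upright on the bench with its handle top at 91.5 mm, and the arm is clear. Handing in.

```bash
python3 -c "
from cell import *
print(close_job())"
```

```text
the job is handed in; nothing more can be done
None
```

I set both gaps to 40 mm (each within about 1 mm by camera), left the blocks flat and square, stood the orange gauge back upright on the bare bench, and handed the job in at about 18 s; no verdict was returned.

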